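# Draw out the ball pan and pour the tumbling balls into the wash basket

## Robot

A 6-joint arm with a two-finger parallel gripper is mounted at the origin on the work surface. World frame = base frame: x ahead of the robot, y to its left, z up, the work surface at z = 0. Lengths are in mm, angles in rad, forces in N, time in s.
With the tool pointing down it reaches from about 275 to 750 mm from the base axis. Payload 10.2 kg.
Tool frame: the origin (TCP) lies midway between the tips of the shut fingers; the grasp point (between the pads) lies 19 mm behind it; x points along the fingers, y is the direction in which the jaws open and shut, and the axes are right-handed (so a half turn about x gives the same grasp; the last joint's range is limited). The gripper opens to 85 mm and grips with 20 to 120 N. Pads are 22 mm wide; open, the fingers measure 114 mm over their backs; the gripper's body (76 mm by 85 mm) begins 54 mm behind the grasp point. The pads swing forward as they close: fully open they stand 13 mm farther back than shut.
Start: joints at [-1.337, 0.313, 1.498, -0, 1.331, -0.223], TCP at [231.555, -471.183, 231.294] pointing down, gripper open.
Joint ranges: [-2.94, 2.94], [-0.97, 2.17], [0.19, 2.56], [-1.23, 4.37], [0.02, 3.11], [-2.88, 2.88]. Speed limits (rad/s): [2.39, 2.39, 3.01, 3.14, 3.14, 3.14].

## Interface

Orientations are given as [roll, pitch, yaw] about the fixed x, y, z axes, in that order (R = Rz(yaw) Ry(pitch) Rx(roll)).
In Python, from rig import status, vision, ctrl gives the robot as it stands.
- The arm moves only by the tool arm_command, never from a script. Its argument "commands" is a list of rows, each an object with "jaw": the finger opening in mm, from 0 to 85.4; "travel": the shift along the world's x, y, z in mm, a list of three; "spin": the turn about the world's z in rad. A call has 1 to 10 rows; each row shifts and turns the commanded pose from where the row before left it; what a row does not reach is not made up. A row lasts 1/8 s, in which the tool goes at most 62.5 mm and 10.7 degrees, less where a joint would pass 70% of its speed; a pose out of reach is approached as far as the arm can. A call with a gripper value outside its range is refused whole. The fingers move at their own pace and stop on an object; the grip force is fixed at half the most. Time passes only in rows, so rows that do not move let the fingers close. It gives the time, the measured TCP pose, the force and the opening at its end, in the units of the state.
- status.observe(): the state, without advancing time (a new reading comes with each control period).
- vision.get_image(name): name is "scene" or "side" or "wrist"; returns a dict with "frame" (420x560x3 uint8, red, green, blue), "range_z" (420x560 float32, mm along the optical axis (not along the pixel's ray), 0 where there is no reading), "fx", "fy", "cx", "cy" (pixels), "R" (3x3) and "t" (3): a world point X has camera coordinates R X + t; the wrist camera has in their place "mount" (4x4, takes a point from camera to tool coordinates, whose origin is the TCP and whose axes are the tool frame's). Camera axes: x right, y down, z forward; pixel columns grow to the right and rows downward; lengths in mm; the calibration is good to about 2 mm. A picture is of the moment at which its call begins: read the wrist's pose just before it.
- ctrl.close_job(): hands the job in, once; it reports no verdict.
The state is a dict: "time": time; "qpos": joint angles; "joint_velocities": joint speeds; "effort": joint torques, N m; "position": TCP position; "tcp_rot": TCP orientation; "force": force on the tool from outside, world axes, zero at the start; "moment": the same for the moment, N m; "width": finger opening in mm.
Only numpy, scipy, OpenCV 4.12 (cv2) and the standard library are available. Lean on these libraries where they do the work, as an engineer would, in place of code of your own. Each camera call takes 0.05 s, during which the arm holds its last target. There are 200 camera calls.

## Task

Slide the yellow pan of steel tumbling balls out by its pull until it is right out from under the grey shelf, let it go on the bench, and take it again across its middle by the two side walls. Bring its pouring lip down close over the steel wash basket (no more than about two fingers above the rim) before tipping, and pour all six balls into the basket. Then stand the empty pan upright on the bench; leave the red pan, the valve, the jar and the screwdriver alone, and the basket standing where it is.

Things in the scene. Friction and masses are not known exactly. Their poses are not given: they have to be found in the camera images.
- pan_mid (a point): Centre of the yellow ball pan, half its 34 mm height up. Pan 120 long, 60 wide over its parallel side walls, walls and floor 3 thick, 0.18 kg empty; loose, stored under the grey shelf, lip end innermost. x from pull to lip, z up. Flat floor from x = -57 to +26 mm, then a 30 degree slope up to the open lip. The side walls are full height from x = -57 to +26: room for a grasp across the middle.
- pan_pull (a point): Middle of the yellow pan's pull: an upright rounded fin on the end wall opposite the lip, 12 thick (across the pan), 28 long (along it), from 4 to 28 mm above the pan's underside. This point is 74 mm from pan_mid along the pan's -x, 16 mm up. It sticks out in front of the shelf. Same axes as the pan.
- pan_lip (a point): Middle of the top edge of the yellow pan's open pouring lip: 60 mm from pan_mid along the pan's +x, 22 mm above its underside; same axes as the pan. Balls stay in while the pan is level and run out over the lip once this end is tipped down by clearly more than 30 degrees.
- rack: Low grey steel tray shelf fixed to the bench, 130 deep (x), 192 wide (y), 49 high; origin at the centre of its foot. Open front faces its own -x, to the robot. Two bays, 81 wide, at y = +-52.5 mm, no floor: pans slide on the bench. Front edge at x = -66.5 mm, turned down to 40 mm above the bench. Stored pans: middle near x = -31 mm, 25 mm plus the pull sticking out. Flat stock and a rear edge up to z = 61 mm on its rear half.
- nut_pan_mid (a point): Bystander, loose: centre, half-way up, of the red pan with brass nuts stored in the other bay; same shape, size and axes as the yellow pan.
- basket_rim (a point): Centre of the mouth of the round stainless wash basket, at the height of its rim: 136 across the rim, 120 across the foot, 48 high, wall and floor 3 thick, 0.6 kg, loose on the bench. z up.
- valve: Bystander, loose: chromed cylinder valve with a black handwheel standing in an 85 mm square wooden block, 90 high in all, 0.9 kg. Origin at the centre of the underside.
- jar: Bystander, loose: grease jar with a green cap, 52 across, 45 high. Origin at the centre of the underside.
- driver: Bystander, loose: screwdriver 150 long with a red handle, lying on the bench, its x axis from handle to tip. Origin under its middle.
- ball0_center (a point): Centre of one of the six steel tumbling balls in the yellow pan, 16 mm across, 17 g (its axes mean nothing).
- ball1_center (a point): Centre of one of the six steel tumbling balls in the yellow pan, 16 mm across, 17 g (its axes mean nothing).
- ball2_center (a point): Centre of one of the six steel tumbling balls in the yellow pan, 16 mm across, 17 g (its axes mean nothing).
- ball3_center (a point): Centre of one of the six steel tumbling balls in the yellow pan, 16 mm across, 17 g (its axes mean nothing).
- ball4_center (a point): Centre of one of the six steel tumbling balls in the yellow pan, 16 mm across, 17 g (its axes mean nothing).
- ball5_center (a point): Centre of one of the six steel tumbling balls in the yellow pan, 16 mm across, 17 g (its axes mean nothing).
Mind the look-alikes: they are no part of the job. Several things look just like the rack: the one meant starts farthest from the robot's base.

How it is judged (in metres and radians):
On the way, in this order (a step that is already met when the one before it is completed fails the run):
1. the yellow pan has been slid out: it stands on the bench wholly in front of the shelf's front edge, let go, with all six balls in it (x of pan_lip in the frame of rack below -0.0665 m and height (world z) of pan_mid below 0.022 m and contact force between the fingers and pan below 0.05 N and angle between pan_mid's own z axis and vertical below 0.08 rad and distance between each of ball0_center, ball1_center, ball2_center, ball3_center, ball4_center, ball5_center and pan_mid below 0.075 m), for 0.2 s.
2. the pan has been taken again across its middle (grasp point within 45 mm of its centre) and lifted off the bench with all six balls in it (distance between the grasp point and pan_mid below 0.045 m and height (world z) of pan_mid above 0.035 m and contact force between the fingers and pan above 1 N and distance between each of ball0_center, ball1_center, ball2_center, ball3_center, ball4_center, ball5_center and pan_mid below 0.075 m), for 0.2 s.
3. all six balls are in the basket (horizontal distance between each of ball0_center, ball1_center, ball2_center, ball3_center, ball4_center, ball5_center and basket_rim below 0.064 m and z of ball0_center in the frame of basket_rim between -0.05 and -0.005 m and z of ball1_center in the frame of basket_rim between -0.05 and -0.005 m and z of ball2_center in the frame of basket_rim between -0.05 and -0.005 m and z of ball3_center in the frame of basket_rim between -0.05 and -0.005 m and z of ball4_center in the frame of basket_rim between -0.05 and -0.005 m and z of ball5_center in the frame of basket_rim between -0.05 and -0.005 m), for 0.2 s.
At the end, for the whole second after the job is handed in: All six balls lie inside the basket below its rim; the basket stands upright within 30 mm of where it was; the empty yellow pan stands upright (within 0.08 rad), flat on the bench, at rest and released; the red pan, the valve, the jar and the screwdriver are within 30 mm of where they were (all of step 3 and angle between each of pan_mid, basket_rim's own z axis and vertical below 0.08 rad and height (world z) of pan_mid below 0.022 m and linear speed of pan below 0.02 m/s and contact force between the fingers and pan below 0.05 N and height (world z) of basket_rim below 0.053 m and distance of basket_rim from where it was at the start of the episode below 0.03 m); the robot touches nothing.
It fails at once if the pan is tipped by more than 0.45 rad with a ball still in it while its lip is more than 45 mm above the basket's rim (angle between pan_mid's own z axis and vertical above 0.45 rad and z of pan_lip in the frame of basket_rim above 0.045 m and distance between any of ball0_center, ball1_center, ball2_center, ball3_center, ball4_center, ball5_center and pan_mid below 0.075 m).
It fails at once if the red pan, the valve, the jar or the screwdriver is moved more than 30 mm, or the basket more than 30 mm (distance of any of nut_pan_mid, valve, jar, driver, basket_rim from where it was at the start of the episode above 0.03 m).
It also fails if it takes over 64 s, if anything falls off the work surface, if the arm or the gripper's body presses on something with over 40 N, if the wrist force passes 120 N, or if a joint passes its speed limit or range.

## Working session

There is one attempt and no reset: what is moved stays moved. The work goes in short steps, Python scripts to look and compute and a tool call to move; the robot and the scene stay as the last step left them, time stands still between calls to the robot, and variables do not carry over. Pictures are saved under pics/ and viewed, about 8 in all and at most 12, crops included, and the job is handed in when it is done.

Besides the shell and the picture viewer there is one more tool, called in YAML: its name, and indented under it one key for each argument. arm_command: Moves the arm, as the interface text tells. Its arguments: {"type":"object","properties":{"commands":{"type":"array","items":{"type":"object","properties":{"jaw":{"type":"number"},"travel":{"type":"array","items":{"type":"number"}},"spin":{"type":"number"}}}}},"required":["commands"]}

```bash
mkdir -p pics; ls; cat > h.py <<'E'
import numpy as np,cv2
from rig import status,vision,ctrl
def cap(n,f=None):
    s=status.observe(); d=vision.get_image(n); d['s']=s
    if f: cv2.imwrite(f,d['frame'][:,:,::-1])
    return d
def cloud(d):
    z=d['range_z'];v,u=np.mgrid[:420,:560]
    P=np.stack([(u-d['cx'])/d['fx']*z,(v-d['cy'])/d['fy']*z,z],-1)
    if 'R' in d: return (P-d['t'])@np.array(d['R'])
    from scipy.spatial.transform import Rotation as Ro
    s=d['s'];M=np.array(d['mount']);Q=P@M[:3,:3].T+M[:3,3]
    return Q@Ro.from_euler('xyz',s['tcp_rot']).as_matrix().T+np.array(s['position'])
E
python3 - <<'E'
from h import *
a=cap('scene','pics/a.png');b=cap('side','pics/b.png')
np.savez('s0.npz',A=cloud(a),B=cloud(b),fa=a['frame'],fb=b['frame'])
print(a['s'])
for d in(a,b):print(d['fx'],(-np.array(d['R']).T@d['t']).round())
cv2.imwrite('pics/ab.png',np.vstack([a['frame'],b['frame']])[:,:,::-1])
E
```

```text
pics
{'time': 0.0, 'qpos': array([-1.33741558e+00,  3.13456717e-01,  1.49850027e+00, -3.08985250e-05,
        1.33100429e+00, -2.23404037e-01]), 'joint_velocities': array([-0.0018463 ,  0.00034826, -0.00049111,  0.00068109, -0.00075288,
        0.00052244]), 'effort': array([ 1.16278465e-03, -4.12264359e+01, -2.59747678e+01, -1.13654767e-04,
        4.01874713e-03,  1.33593650e-05]), 'position': array([ 231.47192935, -470.90146708,  230.70785968]), 'tcp_rot': array([-1.77228098,  1.56942737,  1.82610382]), 'force': array([ 0.37463299, -0.3450644 ,  0.17273364]), 'moment': array([0.00169656, 0.00248935, 0.02968916]), 'width': 85.61932901875635}
494.9215554436841 [1150.  738.  960.]
430.0827042135635 [-110.  517.  861.]
```

View pics/a.png

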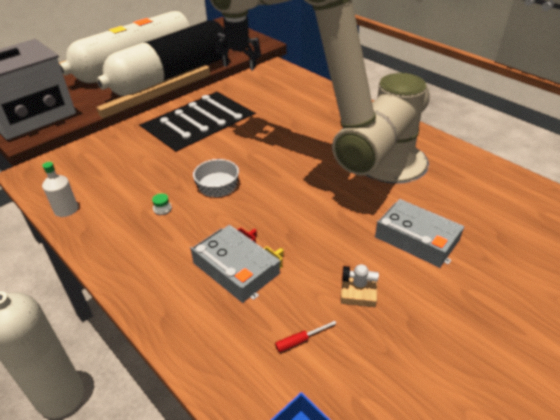

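View pics/b.png

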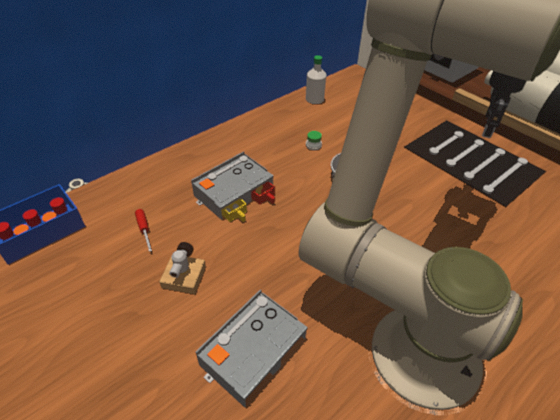

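Scene: far rack at (237,262), with the yellow pull (277,254) and the red pull (249,234). Basket at (216,178), jar (161,205), valve (360,285), driver (305,336). The other rack, at (420,230), is a look-alike nearer to the base.

```bash
python3 - <<'E'
from h import *
D=np.load('s0.npz')
for k,f,box in(('A','fa',(150,330,180,300)),('B','fb',(140,240,180,290))):
    P=D[k];im=D[f];h=cv2.cvtColor(im,cv2.COLOR_RGB2HSV);r0,r1,c0,c1=box
    m=np.zeros(h.shape[:2],bool);m[r0:r1,c0:c1]=1
    H,S,V=h[...,0],h[...,1].astype(int),h[...,2]
    y=m&(H>20)&(H<35)&(S>150)&(V>110)&(P[...,2]>5); r=m&((H<4)|(H>176))&(S>170)&(P[...,2]>5)
    for n,q in(('yel',y),('red',r)):
        p=P[q]; print(k,n,len(p),p.mean(0).round(),p.min(0).round(),p.max(0).round())
    g=m&(S<70)&(P[...,2]>44)&(P[...,2]<56)
    n,l,st,ce=cv2.connectedComponentsWithStats(g.astype(np.uint8))
    for i in range(1,n):
        if st[i,4]<60: continue
        p=P[l==i][:,:2].astype(np.float32);print(k,'rack/basket',st[i],p.mean(0).round(),cv2.minAreaRect(p))
# basket rim
P=D['A'];q=P[155:198,190:245].reshape(-1,3);q=q[(q[:,2]>42)&(q[:,2]<54)]
A=np.c_[2*q[:,:2],np.ones(len(q))];s=np.linalg.lstsq(A,(q[:,:2]**2).sum(1),rcond=None)[0]
print('basket',len(q),s[:2],np.sqrt(s[2]+s[0]**2+s[1]**2))
for n,(u,v) in dict(jar=(161,205),valve=(360,285),drv=(305,336)).items():print(n,P[v,u].round())
E
```

```text
A yel 79 [570.  66.  28.] [550.  36.   7.] [581.  91.  36.]
A red 78 [573. -38.  27.] [552. -70.   9.] [584. -10.  37.]
A rack/basket [193 161  45  27 140] [ 497. -282.] ((491.55511474609375, -295.1786804199219), (126.9792709350586, 134.1841278076172), 50.987815856933594)
A rack/basket [ 192  226   88   65 2617] [663.  15.] ((665.6492309570312, 12.627975463867188), (134.55941772460938, 195.9367218017578), 2.6109025478363037)
B yel 102 [575.  63.  26.] [548.  22.   5.] [614.  96.  35.]
B red 144 [578. -36.  23.] [547. -68.   6.] [617.  -6.  35.]
B rack/basket [ 192  153   81   56 2106] [660.  16.] ((662.4352416992188, 15.494857788085938), (135.81040954589844, 194.0358123779297), 2.804288864135742)
basket 249 [ 487.42233317 -299.32730765] 66.40411869845445
jar [ 685. -298.   36.]
valve [511. 296.  47.]
drv [692. 292.  19.]
```

```bash
python3 - <<'E'
from h import *
from scipy.spatial.transform import Rotation as R
print(R.from_euler('xyz',status.observe()['tcp_rot']).as_matrix().round(3), vision.get_image('wrist')['mount'])
E
```

```text
[[-0.     0.441 -0.897]
 [ 0.001 -0.897 -0.441]
 [-1.    -0.001 -0.   ]] [[-1.91753632e-04 -3.07281661e-01  9.51618592e-01 -1.43750211e+02]
 [ 9.99999982e-01 -4.92801045e-05  1.85589854e-04 -1.09949866e-01]
 [-1.01324950e-05  9.51618610e-01  3.07281664e-01 -8.00767567e+01]
 [ 0.00000000e+00  0.00000000e+00  0.00000000e+00  1.00000000e+00]]
```

arm_command:
  commands:
    - {"travel": [32, 53, 0]}
    - {"travel": [32, 53, 0]}
    - {"travel": [32, 53, 0]}
    - {"travel": [32, 53, 0]}
    - {"travel": [32, 53, 0]}
    - {"travel": [32, 53, 0]}
    - {"travel": [32, 53, 0]}
    - {"travel": [32, 53, 0]}
    - {"travel": [32, 53, 0]}
    - {"travel": [32, 53, 0]}

```text
validation failed for argument at $.co...
```

arm_command:
  commands:
    - {"travel": [32, 53, 0], "spin": -0.04, "jaw": 85}
    - {"travel": [32, 53, 0], "spin": -0.04, "jaw": 85}
    - {"travel": [32, 53, 0], "spin": -0.04, "jaw": 85}
    - {"travel": [32, 53, 0], "spin": -0.04, "jaw": 85}
    - {"travel": [32, 53, 0], "spin": -0.04, "jaw": 85}
    - {"travel": [32, 53, 0], "spin": -0.04, "jaw": 85}
    - {"travel": [32, 53, 0], "spin": -0.04, "jaw": 85}
    - {"travel": [32, 53, 0], "spin": -0.04, "jaw": 85}
    - {"travel": [32, 53, 0], "spin": -0.04, "jaw": 85}
    - {"travel": [32, 53, 0], "spin": -0.05, "jaw": 85}

```text
time: 1.4
position: [552.3, 60.8, 231.2]
tcp_rot: [0.94, 1.571, -2.157]
force: [-0.1, -1.4, -0.3]
width: 84.9
```

```bash
cat > w.py <<'E'
from h import *
import sys
from scipy.spatial.transform import Rotation as R
d=cap('wrist',sys.argv[1]);P=cloud(d);np.save('w.npy',P)
print(d['s']['time'],d['s']['position'].round(1),R.from_euler('xyz',d['s']['tcp_rot']).as_matrix()[:,1].round(3))
h=cv2.cvtColor(d['frame'],cv2.COLOR_RGB2HSV);H,S=h[...,0],h[...,1]
y=((H>20)&(H<35)&(S>150)&(P[...,2]>4)&(P[...,2]<120)).astype(np.uint8)
n,l,st,ce=cv2.connectedComponentsWithStats(y)
for i in range(1,n):
    if st[i,4]>150:
        p=P[l==i].astype(np.float32);print(st[i],p.min(0).round(),p.max(0).round(),np.percentile(p[:,2],98).round(1),cv2.minAreaRect(p[:,:2].copy()))
E
python3 w.py pics/w1.png
```

```text
1.4 [552.3  60.8 231.2] [ 0.045 -0.999  0.   ]
```

View pics/w1.png

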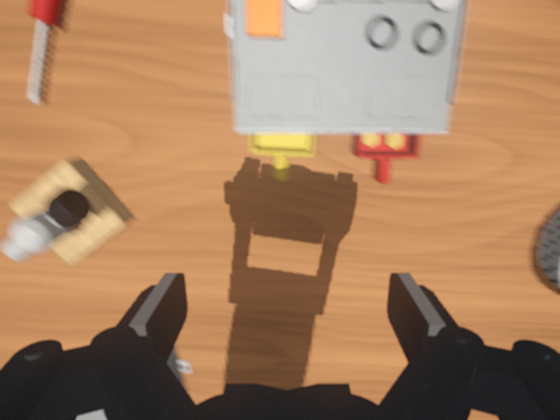

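The wrist view shows the rack's front edge at row 133, the yellow pull at (281,167) and the red pull at (383,168). The wrist axis looks well aligned with the rack.

```bash
python3 - <<'E'
from h import *
P=np.load('w.npy')
for u,v in((281,160),(281,170),(282,178),(275,167),(288,167),(255,152),(312,152),(383,165),(240,128),(445,128),(340,60)):print(u,v,P[v,u].round(1))
im=cv2.imread('pics/w1.png');print(cv2.cvtColor(im,cv2.COLOR_BGR2HSV)[167,276:288])
E
```

```text
281 160 [570.7  67.9  29.7]
281 170 [560.3  67.5  28.5]
282 178 [552.3  66.2  29. ]
275 167 [ 5.573e+02  7.430e+01 -5.000e-01]
288 167 [563.5  60.6  27.6]
255 152 [578.2  93.4  34.5]
312 152 [580.3  37.9  32.1]
383 165 [569.7 -34.9  26.5]
240 128 [601.8 106.2  49.6]
445 128 [610.2 -80.5  49.1]
340 60 [662.8  20.7  51.1]
[[ 24 154 202]
 [ 24 152 216]
 [ 24 153 224]
 [ 24 151 228]
 [ 24 151 228]
 [ 24 151 219]
 [ 24 154 207]
 [ 24 156 200]
 [ 23 156 193]
 [ 23 154 185]
 [ 23 153 180]
 [ 22 150 170]]
```

arm_command:
  commands:
    - {"travel": [8, 5, -50], "spin": 0, "jaw": 60}
    - {"travel": [0, 0, -55], "spin": 0, "jaw": 50}
    - {"travel": [0, 0, -55], "spin": 0, "jaw": 50}
    - {"travel": [0, 0, -40], "spin": 0, "jaw": 50}
    - {"travel": [0, 0, -20], "spin": 0, "jaw": 50}
    - {"travel": [0, 0, 0], "spin": 0, "jaw": 50}
    - {"travel": [0, 0, 0], "spin": 0, "jaw": 50}

```text
time: 2.33
position: [560.1, 63.8, 12.3]
tcp_rot: [3.022, 1.569, -0.073]
force: [0.8, -0.4, 0.8]
width: 50.1
```

arm_command:
  commands:
    - {"travel": [0, 0, -4], "spin": 0, "jaw": 5}
    - {"travel": [0, 0, 0], "spin": 0, "jaw": 5}
    - {"travel": [0, 0, 0], "spin": 0, "jaw": 5}
    - {"travel": [0, 0, 0], "spin": 0, "jaw": 5}
    - {"travel": [0, 0, 0], "spin": 0, "jaw": 5}
    - {"travel": [0, 0, 0], "spin": 0, "jaw": 5}

```text
time: 3.08
position: [559.7, 63.7, 7.7]
tcp_rot: [2.764, 1.57, -0.331]
force: [-2.1, -1.0, 5.0]
width: 10.7
```

arm_command:
  commands:
    - {"travel": [-5, -0.2, 0], "spin": 0, "jaw": 5}
    - {"travel": [-10, -0.5, 0], "spin": 0, "jaw": 5}
    - {"travel": [-15, -0.7, 0], "spin": 0, "jaw": 5}
    - {"travel": [-15, -0.7, 0], "spin": 0, "jaw": 5}
    - {"travel": [-15, -0.7, 0], "spin": 0, "jaw": 5}
    - {"travel": [-15, -0.7, 0], "spin": 0, "jaw": 5}
    - {"travel": [-15, -0.7, 0], "spin": 0, "jaw": 5}
    - {"travel": [-15, -0.7, 0], "spin": 0, "jaw": 5}
    - {"travel": [-15, -0.7, 0], "spin": 0, "jaw": 5}
    - {"travel": [-10, -0.4, 0], "spin": 0, "jaw": 5}

```text
time: 4.32
position: [429.2, 57.8, 7.6]
tcp_rot: [3.029, 1.569, -0.066]
force: [4.4, 1.1, 4.4]
width: 10.7
```

arm_command:
  commands:
    - {"travel": [-10, 0, 0], "spin": 0, "jaw": 5}
    - {"travel": [-5, 0, 0], "spin": 0, "jaw": 5}
    - {"travel": [0, 0, 0], "spin": 0, "jaw": 5}
    - {"travel": [0, 0, 0], "spin": 0, "jaw": 40}
    - {"travel": [0, 0, 0], "spin": 0, "jaw": 40}
    - {"travel": [0, 0, 0], "spin": 0, "jaw": 40}
    - {"travel": [0, 0, 20], "spin": 0, "jaw": 40}
    - {"travel": [0, 0, 60], "spin": 0, "jaw": 85}
    - {"travel": [0, 0, 60], "spin": 0, "jaw": 85}
    - {"travel": [0, 0, 0], "spin": 0, "jaw": 85}

```text
time: 5.58
position: [416.2, 57.7, 150.8]
tcp_rot: [2.949, 1.563, -0.146]
force: [0.1, -0.1, -1.8]
width: 84.8
```

```bash
sed -i 's/S>150/S>115/' w.py; python3 w.py pics/w2.png
```

```text
5.575 [416.2  57.7 150.8] [ 0.047 -0.999  0.001]
[  243    16    88   202 10725] [403.  30.   4.] [551.  94.  37.] 35.7 ((476.6836242675781, 61.25074768066406), (146.77359008789062, 59.979225158691406), 2.477776050567627)
```

View pics/w2.png

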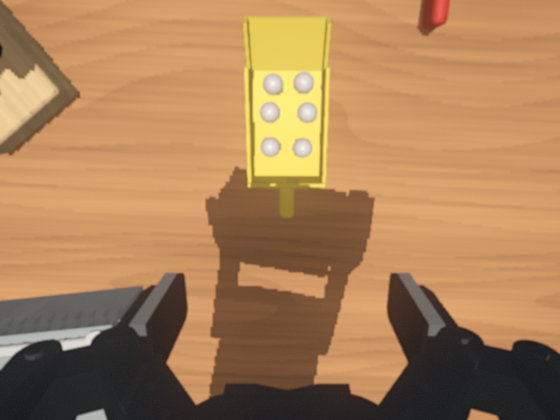

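The pan stands free of the rack with all six balls in it, occupying about (245–330, 16–188). Next I take it across the middle.

arm_command:
  commands:
    - {"travel": [45, 2.5, 0], "spin": 0, "jaw": 85}
    - {"travel": [42, 3, 0], "spin": 0, "jaw": 85}
    - {"travel": [0, 0, -50], "spin": 0, "jaw": 85}
    - {"travel": [0, 0, -50], "spin": 0, "jaw": 85}
    - {"travel": [0, 0, -35], "spin": 0, "jaw": 85}
    - {"travel": [0, 0, 0], "spin": 0, "jaw": 85}
    - {"travel": [0, 0, 0], "spin": 0, "jaw": 85}

```text
time: 6.5
position: [501.8, 63.3, 12.9]
tcp_rot: [2.954, 1.57, -0.141]
force: [-0.1, -0.6, 0.9]
width: 84.9
```

arm_command:
  commands:
    - {"travel": [0, 0, -9], "spin": 0, "jaw": 85}
    - {"travel": [0, 0, -5], "spin": 0, "jaw": 75}
    - {"travel": [0, 0, 0], "spin": 0, "jaw": 50}
    - {"travel": [0, 0, 0], "spin": 0, "jaw": 50}
    - {"travel": [0, 0, 0], "spin": 0, "jaw": 50}
    - {"travel": [0, 0, 0], "spin": 0, "jaw": 50}

```text
time: 7.25
position: [501.7, 63.3, -1.5]
tcp_rot: [2.991, 1.57, -0.104]
force: [-0.1, -0.9, 2.3]
width: 59.1
```

arm_command:
  commands:
    - {"travel": [0, 0, 5], "spin": 0, "jaw": 50}
    - {"travel": [0, 0, 10], "spin": 0, "jaw": 50}
    - {"travel": [0, 0, 10], "spin": 0, "jaw": 50}
    - {"travel": [0, 0, 10], "spin": 0, "jaw": 50}
    - {"travel": [0, 0, 0], "spin": 0, "jaw": 50}
    - {"travel": [0, 0, 0], "spin": 0, "jaw": 50}

```text
time: 8.0
position: [501.4, 63.3, 33.1]
tcp_rot: [-0.149, 1.57, 3.039]
force: [0.1, 0.3, -2.4]
width: 59.1
```

```bash
python3 w.py pics/w3.png; python3 - <<'E'
from h import *
d=cap('side','pics/s3.png')
E
```

```text
8.0 [501.4  63.3  33.1] [ 0.047 -0.999 -0.   ]
[536  65  24  37 579] [584. -55.   9.] [599. -43.  13.] 12.5 ((591.3992309570312, -48.57667541503906), (15.181964874267578, 11.604392051696777), 16.40424156188965)
[495  67  22  30 410] [585. -33.   9.] [598. -25.  13.] 12.7 ((591.5234985351562, -29.155223846435547), (12.343700408935547, 8.768980979919434), 1.9226423501968384)
[  195   186   181   210 26546] [441.  33.  37.] [552.  97. 117.] 70.0 ((495.7627868652344, 63.61439895629883), (109.68490600585938, 61.80401611328125), 3.0890586376190186)
```

View pics/w3.png

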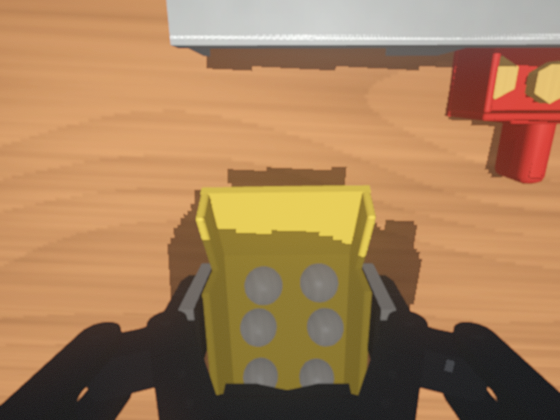

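arm_command:
  commands:
    - {"travel": [0, 0, 25], "spin": 0, "jaw": 50}
    - {"travel": [0, 0, 35], "spin": 0, "jaw": 50}
    - {"travel": [-2, -10, 10], "spin": 0, "jaw": 50}
    - {"travel": [-7, -25, 0], "spin": 0, "jaw": 50}
    - {"travel": [-12, -35, 0], "spin": 0, "jaw": 50}
    - {"travel": [-12, -40, 0], "spin": 0, "jaw": 50}
    - {"travel": [-12, -40, 0], "spin": 0, "jaw": 50}
    - {"travel": [-12, -40, 0], "spin": 0, "jaw": 50}
    - {"travel": [-12, -40, 0], "spin": 0, "jaw": 50}
    - {"travel": [-12, -40, 0], "spin": 0, "jaw": 50}

```text
time: 9.35
position: [419.2, -208.1, 102.3]
tcp_rot: [-0.725, 1.569, 2.463]
force: [0.4, 0.1, -3.5]
width: 59.4
```

arm_command:
  commands:
    - {"travel": [-12, -35, 0], "spin": 0, "jaw": 50}
    - {"travel": [-7, -25, 0], "spin": 0, "jaw": 50}
    - {"travel": [0, -15, 0], "spin": 0, "jaw": 50}
    - {"travel": [0, -8, 0], "spin": 0, "jaw": 50}
    - {"travel": [0, 0, 0], "spin": 0, "jaw": 50}
    - {"travel": [0, 0, 0], "spin": 0, "jaw": 50}

```text
time: 10.1
position: [401.7, -288.9, 103.2]
tcp_rot: [-1.169, 1.57, 2.02]
force: [0.4, -0.3, -2.7]
width: 59.1
```

```bash
python3 w.py pics/w4.png; python3 - <<'E'
from h import *
P=np.load('w.npy').reshape(-1,3)
q=P[(P[:,2]>44)&(P[:,2]<52)&(np.hypot(P[:,0]-489,P[:,1]+299)<85)]
for _ in range(3):
    A=np.c_[2*q[:,:2],np.ones(len(q))];s=np.linalg.lstsq(A,(q[:,:2]**2).sum(1),rcond=None)[0];r=np.sqrt(s[2]+s[0]**2+s[1]**2)
    print(len(q),s[:2],r); q=q[abs(np.hypot(*(q[:,:2]-s[:2]).T)-r)<4]
d=cap('scene','pics/s4.png')
E
```

```text
10.1 [ 401.7 -288.9  103.2] [ 0.048 -0.999 -0.   ]
[  216   218   140   168 15266] [ 344. -319.  107.] [ 438. -259.  120.] 119.5 ((390.41064453125, -288.82464599609375), (91.82290649414062, 54.739017486572266), 3.509505033493042)
5238 [ 486.92199499 -297.41394908] 65.76977148119448
5238 [ 486.92199499 -297.41394908] 65.76977148119448
5238 [ 486.92199499 -297.41394908] 65.76977148119448
```

View pics/w4.png

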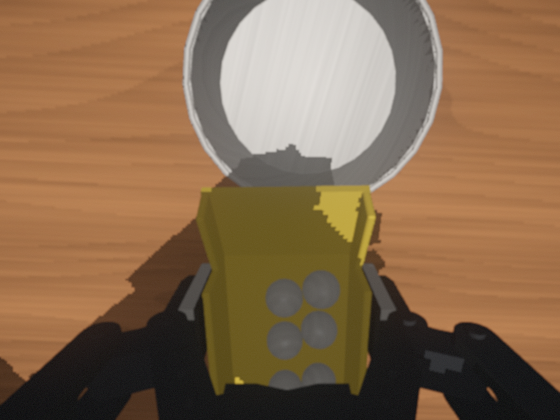

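arm_command:
  commands:
    - {"travel": [10, -2, 0], "spin": 0, "jaw": 50}
    - {"travel": [20, -3, 0], "spin": 0, "jaw": 50}
    - {"travel": [20, -3, 0], "spin": 0, "jaw": 50}
    - {"travel": [15, -2, 0], "spin": 0, "jaw": 50}
    - {"travel": [8, 0, -10], "spin": 0, "jaw": 50}
    - {"travel": [0, 0, -15], "spin": 0, "jaw": 50}
    - {"travel": [0, 0, -15], "spin": 0, "jaw": 50}
    - {"travel": [0, 0, -8], "spin": 0, "jaw": 50}
    - {"travel": [0, 0, 0], "spin": 0, "jaw": 50}

```text
time: 11.32
position: [474.2, -299.6, 54.7]
tcp_rot: [-0.821, 1.57, 2.367]
force: [0.1, -0.2, -2.7]
width: 59.2
```

arm_command:
  commands:
    - {"travel": [0, 0, -3], "spin": 0, "jaw": 50}
    - {"travel": [0, 0, -3], "spin": 0, "jaw": 50}
    - {"travel": [0, 0, 0], "spin": 0, "jaw": 50}

```text
time: 11.7
position: [474.5, -299.7, 49.2]
tcp_rot: [-1.017, 1.571, 2.171]
force: [-0.2, -0.1, -2.6]
width: 58.9
```

arm_command:
  commands:
    - {"travel": [0, 0, -2], "spin": 0, "jaw": 50}
    - {"travel": [0, 0, -2], "spin": 0, "jaw": 50}
    - {"travel": [0, 0, 0], "spin": 0, "jaw": 50}

```text
time: 12.08
position: [474.8, -299.8, 46.2]
tcp_rot: [2.136, 1.57, -0.959]
force: [-0.8, 2.1, 6.1]
width: 59.4
```

arm_command:
  commands:
    - {"travel": [0, 0, -3], "spin": 0, "jaw": 50}
    - {"travel": [0, 0, 0], "spin": 0, "jaw": 50}

```text
time: 12.32
position: [475.6, -300.3, 43.9]
tcp_rot: [2.382, 1.568, -0.713]
force: [1.7, 1.7, 8.2]
width: 59.2
```

arm_command:
  commands:
    - {"travel": [0, 0, -3], "spin": 0, "jaw": 50}
    - {"travel": [0, 0, 0], "spin": 0, "jaw": 50}

```text
time: 12.58
position: [476.2, -300.5, 41.4]
tcp_rot: [2.471, 1.566, -0.623]
force: [3.8, 1.5, 12.1]
width: 59.2
```

```bash
python3 w.py pics/w5.png; python3 - <<'E'
from h import *
b=cap('side');a=cap('scene')
c1=cv2.resize(b['frame'][100:260,260:480],(660,480)); cv2.imwrite('pics/b5.png',c1[:,:,::-1])
c2=cv2.resize(a['frame'][100:240,130:300],(680,560)); cv2.imwrite('pics/a5.png',c2[:,:,::-1])
E
```

```text
12.575 [ 476.2 -300.5   41.4] [ 0.047 -0.999  0.003]
[  201   186   173   210 27182] [ 423. -344.    5.] [ 525. -268.  120.] 79.5 ((474.03558349609375, -306.7290954589844), (101.769287109375, 75.11722564697266), 2.7824928760528564)
```

View pics/a5.png

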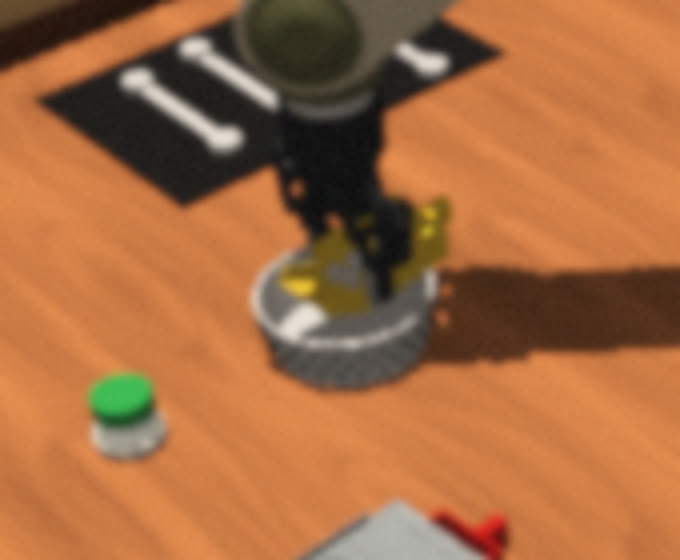

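```bash
cat > t.py <<'E'
import sys; sys.argv=['','pics/wt%d.png'%int(__import__('time').time())]
exec(open('w.py').read())
T=d['s']['position']; q=P[(y>0)&(abs(P[...,1]-T[1])<24)&(P[...,2]<130)]
mx=np.percentile(q[:,0],99.5);e=q[q[:,0]>mx-3]; zl=np.median(e[:,2]);print('lip x-T',mx-T[0],'lip z',zl,'tilt deg',np.degrees(np.arcsin(np.clip((T[2]+24-zl)/50,-1,1))),'force',d['s']['force'].round(1))
# balls: grey pts inside pan
q=P[(abs(P[...,1]+299)<80)&(abs(P[...,0]-487)<80)&(P[...,2]>43)&(P[...,2]<52)&(S<60)]
A=np.c_[2*q[:,:2],np.ones(len(q))];s=np.linalg.lstsq(A,(q[:,:2]**2).sum(1),rcond=None)[0];print('basket~',s[:2].round(1),len(q))
E
python3 t.py
```

```text
12.725 [ 476.2 -300.5   41.4] [ 0.047 -0.999  0.003]
[  201   186   173   210 26075] [ 424. -345.    5.] [ 526. -268.  120.] 79.5 ((475.1385803222656, -306.8843688964844), (99.94467163085938, 75.37691497802734), 2.9289228916168213)
lip x-T 48.4361192397443 lip z 61.92021242007329 tilt deg 4.017359720875768 force [ 4.8  2.5 12.3]
basket~ [ 488.5 -297.4] 10285
```

arm_command:
  commands:
    - {"travel": [-1, 0, -3], "spin": 0, "jaw": 50}
    - {"travel": [0, 0, 0], "spin": 0, "jaw": 50}
    - {"travel": [-1, 0, -3], "spin": 0, "jaw": 50}
    - {"travel": [0, 0, 0], "spin": 0, "jaw": 50}
    - {"travel": [-1, 0, -3], "spin": 0, "jaw": 50}
    - {"travel": [0, 0, 0], "spin": 0, "jaw": 50}

```text
time: 13.52
position: [473.4, -300.9, 32.5]
tcp_rot: [2.399, 1.565, -0.696]
force: [5.6, 0.4, 11.3]
width: 59.4
```

```bash
python3 t.py
```

```text
13.525 [ 473.4 -300.9   32.5] [ 0.047 -0.999  0.004]
[  202   186   170   210 25162] [ 426. -341.    8.] [ 521. -269.  117.] 72.8 ((473.432861328125, -305.303466796875), (93.9222412109375, 71.69319152832031), 2.5743653774261475)
lip x-T 46.92690374941748 lip z 47.07852985331721 tilt deg 10.88948314074864 force [ 5.6  0.4 11.3]
basket~ [ 496.8 -295.6] 7044
```

arm_command:
  commands:
    - {"travel": [-3, 0, -3], "spin": 0, "jaw": 50}
    - {"travel": [0, 0, 0], "spin": 0, "jaw": 50}
    - {"travel": [-3, 0, -3], "spin": 0, "jaw": 50}
    - {"travel": [0, 0, 0], "spin": 0, "jaw": 50}
    - {"travel": [-3, 0, -3], "spin": 0, "jaw": 50}
    - {"travel": [0, 0, 0], "spin": 0, "jaw": 50}

```text
time: 14.32
position: [464.0, -301.3, 23.5]
tcp_rot: [2.239, 1.565, -0.856]
force: [2.1, -0.4, 11.9]
width: 59.0
```

```bash
python3 t.py
```

```text
14.325 [ 464.  -301.3   23.5] [ 0.047 -0.999  0.005]
[  202   188   170   208 24320] [ 420. -336.   18.] [ 510. -269.  108.] 65.1 ((464.8186950683594, -302.8406066894531), (88.53955841064453, 66.21141815185547), 3.197129964828491)
lip x-T 44.88846843692494 lip z 33.653101963964765 tilt deg 16.07939459376479 force [ 2.1 -0.4 11.9]
basket~ [ 495.5 -296. ] 7933
```

```bash
cat >> t.py <<'E'
c=P[(y>0)&(abs(P[...,1]-T[1])<20)&(P[...,2]<130)]; c=c[c[:,0]<mx-3]
bx=np.arange(mx-60,mx,6)
print([(int(b-T[0]),round(float(np.median(c[(c[:,0]>=b)&(c[:,0]<b+6)][:,2])),1)) for b in bx if ((c[:,0]>=b)&(c[:,0]<b+6)).sum()>20])
k=c[(c[:,0]>mx-26)];f=np.polyfit(k[:,0],k[:,2],1);print('slope incl',np.degrees(np.arctan(f[0])),'-> tilt',30-np.degrees(np.arctan(f[0])))
E
python3 t.py
```

```text
14.375 [ 464.  -301.3   23.5] [ 0.047 -0.999  0.005]
[  202   188   170   208 24298] [ 420. -336.   19.] [ 510. -269.  108.] 65.0 ((464.82208251953125, -302.90167236328125), (88.54833984375, 66.12230682373047), 3.3533265590667725)
lip x-T 44.89864257824058 lip z 33.700990100188406 tilt deg 16.059870662067592 force [ 1.8 -0.8 11.3]
basket~ [ 495.6 -296.2] 7966
[(-15, 34.0), (-9, 31.8), (-3, 30.1), (2, 27.8), (8, 28.7), (14, 29.6), (20, 30.6), (26, 31.6), (32, 32.6), (38, 33.4)]
slope incl 5.002776974734255 -> tilt 24.997223025265747
```

```bash
ls -t pics/wt*|head -1; cp $(ls -t pics/wt*|head -1) pics/v6.png
```

```text
pics/wt1796419465.png
```

View pics/v6.png

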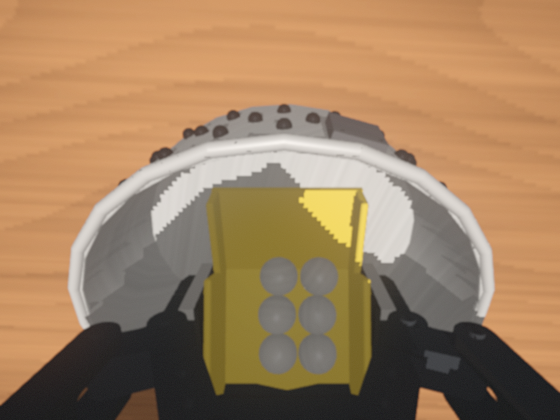

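The pan is tilted about 25° with its balls still in. The far outer wall of the basket shows above its rim at (280,115), so the lever force is tipping the basket a little. I will back off and measure.

arm_command:
  commands:
    - {"travel": [0, 0, 4], "spin": 0, "jaw": 50}
    - {"travel": [0, 0, 4], "spin": 0, "jaw": 50}
    - {"travel": [0, 0, 4], "spin": 0, "jaw": 50}
    - {"travel": [0, 0, 0], "spin": 0, "jaw": 50}
    - {"travel": [0, 0, 0], "spin": 0, "jaw": 50}

```text
time: 15.05
position: [462.4, -299.7, 33.2]
tcp_rot: [-0.72, 1.571, 2.468]
force: [-0.3, -0.5, 0.2]
width: 59.3
```

```bash
python3 t.py; python3 - <<'E'
from h import *
P=np.load('w.npy').reshape(-1,3)
q=P[(P[:,2]>30)&(P[:,2]<90)&(P[:,0]>500)]
for a in range(-60,61,20):
    t=np.radians(a);u=np.array([np.cos(t),np.sin(t)]);v=q[:,:2]-[487,-298];r=v@u;s=abs(v@[-u[1],u[0]])
    k=q[(s<3)&(r>50)&(r<90)]
    if len(k): i=k[:,2].argmax();print(a,k[i].round(1))
E
```

```text
15.05 [ 462.4 -299.7   33.2] [ 0.047 -0.999 -0.   ]
[  202   188   170   208 24485] [ 419. -340.    4.] [ 508. -268.  117.] 74.7 ((463.5007629394531, -304.3152160644531), (88.33928680419922, 72.01629638671875), 2.431480646133423)
lip x-T 45.18046360874462 lip z 43.33363023933562 tilt deg 16.061786499533707 force [-0.3 -0.5  0.2]
basket~ [ 496.6 -297.5] 16008
[(-14, 43.7), (-8, 41.4), (-2, 39.6), (3, 37.5), (9, 38.4), (15, 39.3), (21, 40.2), (27, 41.2), (33, 42.3), (39, 43.1)]
slope incl 4.6831772336651465 -> tilt 25.31682276633485
-60 [ 522.4 -354.1   51.5]
-40 [ 539.8 -339.    51.5]
-20 [ 550.5 -320.3   52.3]
0 [ 554.4 -297.4   51.6]
20 [ 548.9 -272.7   52.1]
40 [ 538.3 -257.1   51.6]
60 [ 522.5 -241.6   51.3]
```

arm_command:
  commands:
    - {"travel": [0, 0, 0], "spin": 0, "jaw": 64}
    - {"travel": [0, 0, -6], "spin": 0, "jaw": 64}
    - {"travel": [0, 0, -8], "spin": 0, "jaw": 64}
    - {"travel": [0, 0, 0], "spin": 0, "jaw": 50}
    - {"travel": [0, 0, 0], "spin": 0, "jaw": 50}

```text
time: 15.72
position: [462.3, -299.5, 18.9]
tcp_rot: [-0.784, 1.57, 2.405]
force: [0.5, -0.6, -1.2]
width: 59.4
```

```bash
python3 t.py;  cp $(ls -t pics/wt*|head -1) pics/v7.png
```

```text
15.725 [ 462.3 -299.5   18.9] [ 0.047 -0.999 -0.001]
[  198   188   178   208 30711] [ 428. -339.    4.] [ 506. -268.  103.] 62.8 ((466.9822692871094, -303.118896484375), (75.68553161621094, 70.48509216308594), 2.657460927963257)
lip x-T 38.297055728538794 lip z 8.653385812030177 tilt deg 43.30680517497111 force [ 0.5 -0.6 -1.2]
basket~ [ 490.4 -298. ] 17948
[(-21, 38.6), (-15, 32.7), (-9, 26.8), (-3, 20.9), (2, 17.0), (8, 15.5), (14, 13.9), (20, 12.3), (26, 10.7), (32, 9.6)]
slope incl -20.701013786246783 -> tilt 50.70101378624678
```

View pics/v7.png

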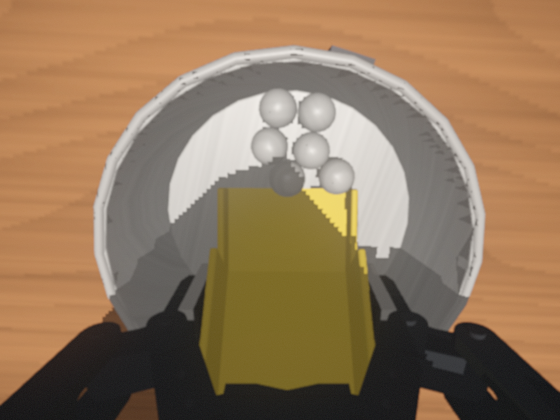

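All six balls lie in the basket, around (290,140), and the pan is empty. Next I lift it straight out and set it on free bench.

arm_command:
  commands:
    - {"travel": [0, 0, 10], "spin": 0, "jaw": 50}
    - {"travel": [0, 0, 25], "spin": 0, "jaw": 50}
    - {"travel": [0, 0, 40], "spin": 0, "jaw": 50}
    - {"travel": [0, 0, 40], "spin": 0, "jaw": 50}
    - {"travel": [-5, 35, 0], "spin": 0, "jaw": 50}
    - {"travel": [-5, 45, 0], "spin": 0, "jaw": 50}
    - {"travel": [-5, 45, 0], "spin": 0, "jaw": 50}
    - {"travel": [-5, 45, 0], "spin": 0, "jaw": 50}
    - {"travel": [-5, 40, 0], "spin": 0, "jaw": 50}
    - {"travel": [-5, 20, 0], "spin": 0, "jaw": 50}

```text
time: 17.02
position: [432.3, -68.3, 135.0]
tcp_rot: [2.702, 1.57, -0.391]
force: [0.3, -0.2, -1.8]
width: 59.8
```

arm_command:
  commands:
    - {"travel": [0, 0, -35], "spin": 0, "jaw": 50}
    - {"travel": [0, 0, -40], "spin": 0, "jaw": 50}
    - {"travel": [0, 0, -20], "spin": 0, "jaw": 50}
    - {"travel": [0, 0, -8], "spin": 0, "jaw": 50}
    - {"travel": [0, 0, 0], "spin": 0, "jaw": 50}

```text
time: 17.65
position: [432.8, -70.0, 31.6]
tcp_rot: [2.43, 1.57, -0.665]
force: [-0.3, 0.1, -2.0]
width: 59.3
```

```bash
python3 t.py|grep -v bask
```

```text
17.65 [432.8 -70.   31.6] [ 0.047 -0.999  0.   ]
[  198   188   178   208 31195] [ 398. -102.   19.] [476. -38. 116.] 75.3 ((437.13275146484375, -70.2910385131836), (76.37312316894531, 63.43494415283203), 1.7228765487670898)
lip x-T 39.160955223298345 lip z 21.228838848259382 tilt deg 43.4484828650961 force [-0.3  0.1 -2. ]
[(-20, 50.5), (-14, 44.5), (-8, 38.6), (-2, 32.8), (3, 29.5), (9, 28.0), (15, 26.4), (21, 24.8), (27, 23.2), (33, 22.0)]
slope incl -21.001621572553077 -> tilt 51.00162157255308
```

arm_command:
  commands:
    - {"travel": [0, 0, -10], "spin": 0, "jaw": 50}
    - {"travel": [0, 0, -5], "spin": 0, "jaw": 50}
    - {"travel": [0, 0, -3], "spin": 0, "jaw": 50}
    - {"travel": [0, 0, -3], "spin": 0, "jaw": 50}
    - {"travel": [0, 0, 0], "spin": 0, "jaw": 50}

```text
time: 18.32
position: [432.2, -69.8, 11.3]
tcp_rot: [0.366, 1.57, -2.728]
force: [-11.2, -0.8, 18.5]
width: 59.8
```

arm_command:
  commands:
    - {"travel": [0, 0, -2], "spin": 0, "jaw": 50}
    - {"travel": [0, 0, -2], "spin": 0, "jaw": 50}
    - {"travel": [0, 0, 0], "spin": 0, "jaw": 50}

```text
time: 18.7
position: [432.0, -69.7, 7.3]
tcp_rot: [0.03, 1.57, -3.064]
force: [-10.8, 0.4, 19.9]
width: 59.3
```

```bash
python3 t.py|grep -v bask
```

```text
18.7 [432.  -69.7   7.3] [ 0.047 -0.999  0.   ]
[  199   184   176   212 31591] [ 395. -103.    4.] [478. -37.  91.] 50.3 ((436.0746765136719, -70.6083984375), (81.49859619140625, 64.94607543945312), 2.7762017250061035)
lip x-T 42.9858765764526 lip z 4.554108920167071 tilt deg 32.28670762628365 force [-10.8   0.4  19.9]
[(-17, 22.2), (-11, 17.8), (-5, 13.5), (0, 9.2), (6, 7.7), (12, 7.0), (18, 6.3), (24, 5.7), (30, 5.1), (36, 4.7)]
slope incl -16.174275562736437 -> tilt 46.17427556273644
```

arm_command:
  commands:
    - {"travel": [0, 0, -3], "spin": 0, "jaw": 50}
    - {"travel": [0, 0, -3], "spin": 0, "jaw": 50}
    - {"travel": [0, 0, 0], "spin": 0, "jaw": 50}
    - {"travel": [0, 0, 0], "spin": 0, "jaw": 66}
    - {"travel": [0, 0, 0], "spin": 0, "jaw": 66}
    - {"travel": [0, 0, 0], "spin": 0, "jaw": 66}
    - {"travel": [0, 0, 0], "spin": 0, "jaw": 66}
    - {"travel": [0, 0, 0], "spin": 0, "jaw": 85}
    - {"travel": [0, 0, 0], "spin": 0, "jaw": 85}

```text
time: 19.88
position: [432.6, -69.7, 0.3]
tcp_rot: [1.566, 1.571, -1.529]
force: [0.7, 1.1, -0.9]
width: 85.1
```

arm_command:
  commands:
    - {"travel": [0, 0, 15], "spin": 0, "jaw": 85}
    - {"travel": [0, 0, 40], "spin": 0, "jaw": 85}
    - {"travel": [0, 0, 50], "spin": 0, "jaw": 85}
    - {"travel": [-45, 0, 50], "spin": 0, "jaw": 85}
    - {"travel": [-45, 0, 30], "spin": 0, "jaw": 85}
    - {"travel": [0, 0, 0], "spin": 0, "jaw": 85}
    - {"travel": [0, 0, 0], "spin": 0, "jaw": 85}

```text
time: 20.75
position: [346.0, -69.8, 181.5]
tcp_rot: [2.915, 1.571, -0.18]
force: [-0.0, 0.2, -0.8]
width: 85.0
```

```bash
python3 w.py pics/w8.png; python3 - <<'E'
from h import *
a=cap('scene');c=a['frame'][130:370,130:450];c=cv2.resize(c,(720,540))
cv2.imwrite('pics/a8.png',c[:,:,::-1])
P=cloud(a);q=P[155:198,190:245].reshape(-1,3);q=q[(q[:,2]>42)&(q[:,2]<54)]
A=np.c_[2*q[:,:2],np.ones(len(q))];s=np.linalg.lstsq(A,(q[:,:2]**2).sum(1),rcond=None)[0]
print('basket',len(q),s[:2])
for n,(u,v) in dict(jar=(161,205),valve=(360,285),drv=(305,336)).items():print(n,P[v,u].round())
E
```

```text
20.75 [346.  -69.8 181.5] [ 0.046 -0.999  0.   ]
[ 253   35   78  179 9532] [ 326. -106.    4.] [473. -38.  37.] 35.8 ((398.5985107421875, -72.14228057861328), (146.41917419433594, 63.20326614379883), 3.238295793533325)
basket 246 [ 487.52597358 -299.60907265]
jar [ 686. -296.   38.]
valve [510. 295.  45.]
drv [693. 294.  22.]
```

View pics/a8.png

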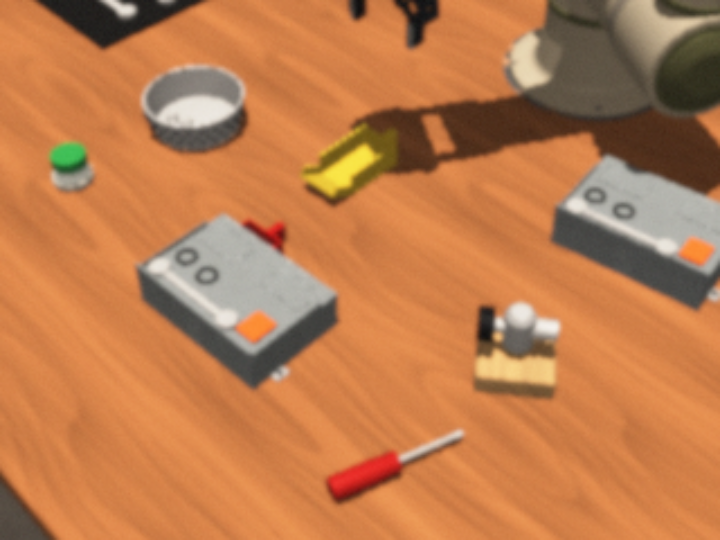

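View pics/w8.png

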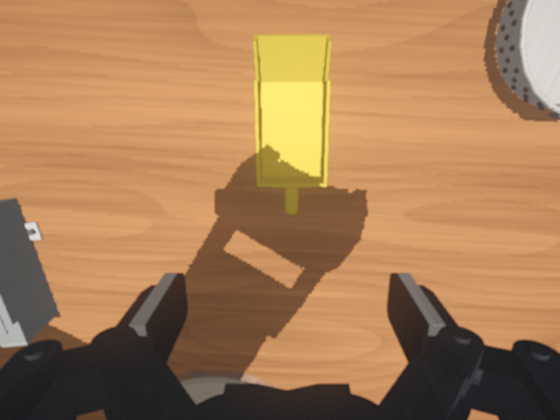

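The empty pan stands flat on the bench at (292,110) in the wrist view. In the scene crop the basket, jar, valve, driver and racks are where they were. Handing in.

```bash
python3 -c "
from rig import ctrl;print(ctrl.close_job())"
```

```text
the job is handed in; nothing more can be done
None
```

The job is handed in after about 21 s of the 64 s. All six balls are in the basket and the empty yellow pan stands upright on the bench, released. No verdict was reported.

- **Pulling out:** I slid the pan out by its pull, let it go in front of the shelf, and took it again across its middle with all six balls in it.
- **Pouring:** The arm cannot tilt the tool, so I used the basket's near rim as a lever to tip the pan about 25° in the grip. I then eased the grip so the lip dropped into the basket, at about 50°, and gripped it again. The picture then showed all six balls on the basket floor.
- **Setting down:** I lifted the pan out and pressed its lip on the bench to level it, which only brought it to about 37°. I then opened the jaws and it dropped the rest of the way flat.

**Last checks:**
- **Pan:** it lies flat, with its top edge at about 36 mm, and nothing is touching it.
- **Basket:** it is within 1 mm of where it started. The pushing tipped it briefly, and it came level again when I backed off.
- **Jar, valve and screwdriver:** single-point readings agree with the start within about 4 mm.
- **Red pan:** I only checked it by eye, and it looks unmoved.
- **Balls:** I did not count them again after lifting the pan out; the last scene picture is too blurred for that.

**One disagreement:** my lip-height reading of the tilt ran 5–10° below the slope reading, because the pan crept in the pads. I went by the slope reading, except when setting down, where I used the pan floor.

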